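# Tip a cutter head into its inspection cradle

## Task

The silver cutter head stands on end on the yellow pad of its cradle: push on it near the top with the fingertips so that it tips over and lies down in the black V, then push it along the V from behind until it is right up against the green end stop. Only push it, never pick it up, and leave the blue spare head, the oil bottle and the spanner alone.

Things in the scene. Friction and masses are not known exactly. Their poses are not given: they have to be found in the camera images.
- cradle: Grey steel cradle fixed to the bench. Base plate 260 x 116 mm, 12 mm thick; origin at bench level, x lengthwise from the yellow standing pad to the green end stop, z up; plate spans x = -135 to +125 mm. Black rubber-lined V, sides sloped 45 degrees, from x = -38 to +112 mm, open at the pad end, 97 mm wide at its rim 48 mm above the bench, 28 mm wide at its foot.
- stop_face (a point): Centre of the end stop's inner face, at cradle x = 112 mm and 45.5 mm above the bench, the height at which the axis of a head lying in the V runs (along the cradle's x). The stop is green, 13 mm thick, 116 mm wide and reaches 70 mm above the bench. Same axes as the cradle.
- stand_spot (a point): Centre of the yellow pad (84 x 80 mm, flush with the plate), cradle x = -80 mm, 12 mm above the bench. Same axes as the cradle.
- cutter_head: Loose silver cutter head: cylinder 64 mm in diameter, 120 mm long, four brass-coloured knives nearly flush in dark slots, bore shut by flush black plugs; 0.5 to 1 kg. Origin at the centre of the end it stands on, z along its axis to the other end. Starts upright on the yellow pad, within 8 mm of its centre, turned any way about its axis.
- head_centre (a point): Centre of the cutter head, on its axis, 60 mm from each end. Pushed near the top towards the stop, the head rocks on its lower front edge, goes over by itself once leaning about 28 degrees (its top pushed some 60 mm) and drops into the V.
- head_top (a point): Centre of the end face that is uppermost at the start. Once tipped it lies some 30 to 70 mm short of the stop; it must finish against the stop.
- head_foot (a point): Centre of the end face on which the head stands at the start; once the head lies, near the front edge of the yellow pad, this is the face to push. The head slides along the V at a push of about 4 to 15 N.
- spare_head: Loose bystander: short blue cutter head standing on the bench beside the cradle, 60 mm in diameter, 65 mm high, 0.6 kg. Origin at the centre of its underside, z up.
- oil_bottle: Loose bystander: small green oil bottle with red cap and white label standing on the bench beside the cradle, 52 mm in diameter, 95 mm high. Origin at the centre of its underside, z up.
- spanner: Loose bystander: steel spanner 150 mm long lying flat on the bench on the other side of the cradle, roughly parallel to it. Origin at the middle of its underside, x along it, z up.
There are look-alikes about, which are no part of the job. What is shaped like the cutter_head but purple or turquoise is not meant.

How it is judged (in metres and radians):
On the way, in this order (a step that is already met when the one before it is completed fails the run):
1. the cutter head has been tipped over and lies down (angle between cutter_head's own z axis and vertical above 1.45 rad and x of head_top in the frame of cradle below 0.106 m), for 0.05 s.
2. the lying head is against the end stop (x of head_top in the frame of cradle between 0.106 and 0.118 m and z of head_centre in the frame of cradle between 0.038 and 0.051 m and angle between cutter_head's own z axis and vertical between 1.5 and 1.64 rad and angle between the z axis of cutter_head and the x axis of cradle, either way round below 0.07 rad), for 0.2 s.
At the end, for the whole second after the job is handed in: The cutter head lies level in the V (within about 4 degrees), along it (within 4 degrees), its originally upper end within 6 mm of the end stop's inner face, at rest; spare head, oil bottle and spanner within 25 mm of where they were and not knocked over (all of step 2 and linear speed of cutter_head below 0.02 m/s and distance of each of spare_head, oil_bottle, spanner from where it was at the start of the episode below 0.025 m and angle between each of spare_head, oil_bottle, spanner's own z axis and vertical below 0.4 rad); the robot touches nothing.
It fails at once if the cutter head is lifted or carried (its centre rises more than 15 mm above what tipping on its edge needs) (z of head_centre in the frame of cradle above 0.095 m or (angle between cutter_head's own z axis and vertical between 1.35 and 1.8 rad and z of head_centre in the frame of cradle above 0.075 m)).
It fails at once if the cutter head leaves the cradle sideways or over the back (y of head_centre in the frame of cradle above 0.05 m or y of head_centre in the frame of cradle below -0.05 m or x of head_centre in the frame of cradle below -0.13 m).
It fails at once if the spare head is moved more than 25 mm or knocked over (distance of spare_head from where it was at the start of the episode above 0.025 m or angle between spare_head's own z axis and vertical above 0.4 rad).
It fails at once if the oil bottle is moved more than 25 mm or knocked over (distance of oil_bottle from where it was at the start of the episode above 0.025 m or angle between oil_bottle's own z axis and vertical above 0.4 rad).
It fails at once if the spanner is moved more than 25 mm or knocked over (distance of spanner from where it was at the start of the episode above 0.025 m or angle between spanner's own z axis and vertical above 0.4 rad).
It also fails if it takes over 48 s, if anything falls off the work surface, if the arm or the gripper's body presses on something with over 40 N, if the wrist force passes 120 N, or if a joint passes its speed limit or range.

## Robot

A 7-joint arm with a two-finger parallel gripper is mounted at the origin on the work surface. World frame = base frame: x ahead of the robot, y to its left, z up, the work surface at z = 0. Lengths are in mm, angles in rad, forces in N, time in s.
With the tool pointing down it reaches from about 350 to 900 mm from the base axis. Payload 7.2 kg.
Tool frame: the origin (TCP) lies on the centre line of the jaws, within the pads' length; the fingertips stand 17 mm ahead of it and the grasp point (between the pads) lies 2 mm behind it; z points along the fingers, y is the line along which they close (so a half turn about z gives the same grasp; the last joint's range is limited). The gripper opens to 88 mm and grips with 3 to 60 N. Pads are 20 mm wide; open, the fingers measure 115 mm over their backs; the gripper's body (75 mm by 178 mm) begins 61 mm behind the grasp point.
Start: joints at [1.17, 0.411, -0.013, 1.596, 0.006, 1.134, -0.082], TCP at [204.17, -590.714, 239.653] pointing down, gripper open.
Joint ranges: [-2.95, 2.95], [-0.29, 1.99], [-1.47, 1.44], [0.14, 2.54], [-1.03, 4.17], [0.13, 1.85], [-2.86, 2.86]. Speed limits (rad/s): [2.39, 2.39, 3.01, 3.01, 3.14, 3.14, 3.14].

## Interface

Orientations are given as [roll, pitch, yaw] about the fixed x, y, z axes, in that order (R = Rz(yaw) Ry(pitch) Rx(roll)).
In Python, from workcell import ctrl gives the robot as it stands.
- The arm moves only by the tool step_arm, never from a script. Its argument "commands" is a list of rows, each a list of 7 numbers: the turn, a rotation vector about the world's x, y, z in degrees, then the shift along the world's x, y, z in m, then the finger opening in m, from 0 to 0.0878. In form: [[rx, ry, rz, tx, ty, tz, fingers], ...]. A call has 1 to 8 rows; each row is the pose to reach, as a shift and turn from the pose commanded when the call began; what a row does not reach only later rows make up. A row lasts 1/12 s, in which the tool goes at most 41.7 mm and 7.16 degrees, less where a joint would pass 70% of its speed; a pose out of reach is approached as far as the arm can. A call with a gripper value outside its range is refused whole. The fingers move at their own pace and stop on an object; "grip_force" is the grip in N (left out, the last holds). Time passes only in rows, so rows that repeat a pose let the fingers close. It gives the time, the measured TCP pose, the force, the opening and the grip force at its end, in the units of the state.
- ctrl.get_obs(): the state, without advancing time (a new reading comes with each control period).
- ctrl.read_camera(name): name is "scene" or "side" or "wrist"; returns (picture, depth): 384x512x3 uint8, red, green, blue; 384x512 float32, mm along the optical axis (not along the pixel's ray), 0 where there is no reading.
- ctrl.camera_model(name): a dict with "K" (3x3 intrinsics, pixels), "view" (4x4, takes a point from world to camera coordinates). Camera axes: x right, y up, looking along -z (the intrinsics and any distortion apply to the point x, -y, -z); pixel columns grow to the right and rows downward; lengths in mm; the calibration is good to about 2 mm. A picture is of the moment at which its call begins: read the wrist's pose just before it. camera_model takes no time and is no camera call; for the wrist camera it gives the pose at the moment of the call.
- ctrl.job_done(): hands the job in; it is judged then, once.
The state is a dict: "clock": time; "qpos": joint angles; "dq": joint speeds; "tau": joint torques, N m; "tool_pos": TCP position; "ee_rot": TCP orientation; "contact_force": force on the tool from outside, world axes, zero at the start; "ft_torque": the same for the moment, N m; "gripper_width": opening from 0.0 (shut) to 1.0 (fully open); "grasp_force": force on a finger pad.
Only numpy, scipy, OpenCV 4.12 (cv2) and the standard library are available. Lean on these libraries where they do the work, as an engineer would, in place of code of your own. Each camera call takes 0.05 s, during which the arm holds its last target. There are 200 camera calls.

## Working session

There is one attempt and no reset: what is moved stays moved. The work goes in short steps, Python scripts to look and compute and a tool call to move; the robot and the scene stay as the last step left them, time stands still between calls to the robot, and variables do not carry over. Pictures are saved under pics/ and viewed, at most 10 in all, crops included, and the job is handed in when it is done.

Besides the shell and the picture viewer there is one more tool, called after "Call:" in YAML: its name, and indented under it one key for each argument. step_arm: Moves the arm, as the interface text tells. Its arguments: {"type":"object","properties":{"commands":{"type":"array","items":{"type":"array","items":{"type":"number"}}},"grip_force":{"type":"number"}},"required":["commands"]}

```bash
mkdir -p pics; cat > h.py <<'E'
from workcell import ctrl
import numpy as np, cv2
def cloud(name):
    m=ctrl.camera_model(name); im,d=ctrl.read_camera(name)
    K=np.array(m["K"]);V=np.array(m["view"])
    v,u=np.mgrid[0:384,0:512]
    p=np.stack([(u-K[0,2])/K[0,0]*d,-(v-K[1,2])/K[1,1]*d,-d,np.ones_like(d)],-1)
    P=(p@np.linalg.inv(V).T)[...,:3]; P[d==0]=np.nan
    return im,P
def save(n,im): cv2.imwrite(f"pics/{n}.png",im[...,::-1])
E
python3 - <<'E'
from h import *
ims=[]
for n in("scene","side"):
    im,P=cloud(n); np.savez(n,im=im,P=P); ims.append(im); print(n,ctrl.camera_model(n))
big=np.vstack(ims); save("a",cv2.resize(big,(400,600),interpolation=cv2.INTER_AREA)); save("scene",ims[0]);save("side",ims[1])
o=ctrl.get_obs();print(o)
E
```

```text
scene {'K': array([[478.19598404,   0.        , 254.7601818 ],
       [  0.        , 478.19598404, 192.78273907],
       [  0.        ,   0.        ,   1.        ]]), 'view': array([[-7.28168424e-01,  6.85325329e-01,  9.99697761e-03,
         3.74366885e+02],
       [-5.71751729e-01, -6.15409206e-01,  5.42560107e-01,
         3.20452699e+02],
       [ 3.77982416e-01,  3.89359349e-01,  8.39957493e-01,
        -1.21130572e+03],
       [ 0.00000000e+00,  0.00000000e+00,  0.00000000e+00,
         1.00000000e+00]])}
side {'K': array([[499.09155763,   0.        , 253.23960135],
       [  0.        , 499.09155763, 194.25065454],
       [  0.        ,   0.        ,   1.        ]]), 'view': array([[-9.89497204e-01, -1.44525105e-01,  2.78892842e-03,
         5.87676053e+02],
       [ 9.89814275e-02, -6.63367417e-01,  7.41718510e-01,
        -8.15597488e+01],
       [-1.05346862e-01,  7.34204443e-01,  6.70705505e-01,
        -8.99577395e+02],
       [ 0.00000000e+00,  0.00000000e+00,  0.00000000e+00,
         1.00000000e+00]])}
{'clock': 0.1, 'qpos': array([ 1.16983192,  0.41181572, -0.01269064,  1.59693296,  0.00562175,
        1.1342853 , -0.08220776]), 'dq': array([ 4.50832869e-04, -2.29665479e-03, -1.28314098e-03, -1.90497304e-03,
        8.81679265e-04, -7.23602117e-04,  1.56994684e-06]), 'tau': array([ 3.46875699e-03, -5.89098358e+01,  6.44232240e-01, -2.91707897e+01,
       -5.37772675e-02,  1.46442614e-02,  9.93295021e-05]), 'tool_pos': array([ 203.97370652, -590.34150405,  238.90709202]), 'ee_rot': array([-3.14019261e+00,  1.27033487e-04,  3.32770418e-01]), 'contact_force': array([ 1.2316099 , -0.33799723, -0.28088029]), 'ft_torque': array([-0.0509917 , -0.02474368,  0.01649922]), 'grasp_force': 0.0, 'gripper_width': 1.0017658088340202}
```

View pics/scene.png

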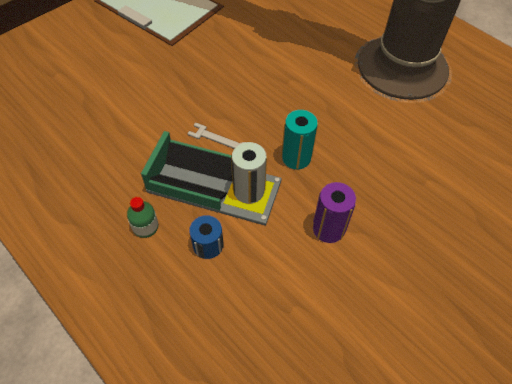

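View pics/side.png

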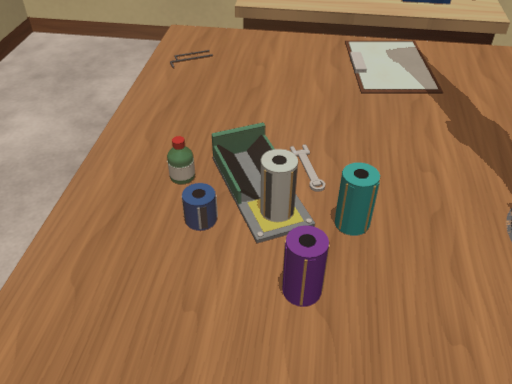

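The scene view shows the silver head at (249,172) on the yellow pad and the green stop at (157,165). Blue is at (206,237), the bottle at (142,217) and the spanner at (215,137). Turquoise is at (299,140) and purple at (334,212), both behind the pad end.

```bash
python3 - <<'E'
from h import *
out={}
for n in("scene","side"):
    f=np.load(n+".npz");im=f["im"];P=f["P"]; h=cv2.cvtColor(im,cv2.COLOR_RGB2HSV).astype(int)
    H,S,Vv=h[...,0],h[...,1],h[...,2]; z=P[...,2]
    roi=np.hypot(P[...,0]-400,P[...,1]+0)<5000
    def st(name,m):
        q=P[m]; q=q[np.isfinite(q).all(1)]
        if len(q): 
            mid=(q.min(0)+q.max(0))/2
            print(n,name,len(q),"med",np.median(q,0).round(),"mid",mid.round(),"min",q.min(0).round(),"max",q.max(0).round())
        return q
    ye=st("yellow",(H>20)&(H<35)&(S>180)&(Vv>120)&(abs(z-12)<6))
    c=np.median(ye,0)
    near=np.hypot(P[...,0]-c[0],P[...,1]-c[1])<300
    g=st("stoptop",(H>60)&(H<95)&(S>60)&(z>62)&(z<74)&near&(np.hypot(P[...,0]-c[0],P[...,1]-c[1])>120))
    t=st("headtop",near&(z>124)&(z<140)&(S<60)&(Vv>60))
    st("blue",(H>100)&(H<125)&(S>120)&near&(z>60)&(z<70))
    st("purple",(H>128)&(H<150)&(S>80)&near&(z>10))
    st("turq",(H>82)&(H<98)&(S>150)&near&(z>10)&(Vv>70))
    st("red",((H<5)|(H>175))&(S>180)&near&(z>70))
    if len(g):
        r=cv2.minAreaRect(g[:,:2].astype(np.float32)); print("stop rect",r)
    print("yel rect",cv2.minAreaRect(ye[:,:2].astype(np.float32)))
    print("top circle",cv2.minEnclosingCircle(t[:,:2].astype(np.float32)))
E
```

```text
scene yellow 532 med [567.  39.  13.] mid [550.  26.  13.] min [496. -21.   8.] max [603.  73.  17.]
scene stoptop 537 med [ 656. -129.   69.] mid [579. -68.  68.] min [ 384. -184.   62.] max [774.  49.  74.]
scene headtop 704 med [550.  19. 132.] mid [547.  16. 130.] min [516. -15. 124.] max [578.  47. 136.]
scene blue 610 med [689.  52.  65.] mid [687.  49.  65.] min [658.  21.  60.] max [716.  78.  69.]
scene purple 1474 med [504. 196. 113.] mid [562.  57.  67.] min [ 457. -102.   10.] max [667. 217. 124.]
scene turq 1042 med [417.  33. 116.] mid [407.  19.  67.] min [376. -12.  10.] max [439.  50. 124.]
scene red 143 med [752. -63.  94.] mid [752. -66.  89.] min [741. -78.  79.] max [763. -54.  99.]
stop rect ((561.0023193359375, -81.65721130371094), (177.89549255371094, 404.9818420410156), 75.18329620361328)
yel rect ((550.6797485351562, 18.919445037841797), (80.36705780029297, 85.06697845458984), 30.075973510742188)
top circle ((546.3881225585938, 16.09403419494629), 32.597450256347656)
yel rect ((0.0, 0.0), (0.0, 0.0), 0.0)
top circle ((0.0, 0.0), 0.0)
  return _methods._mean(a, axis=axis, dtype=dtype,
  ret = um.true_divide(
```

```bash
python3 - <<'E'
from h import *
f=np.load("scene.npz");im=f["im"];P=f["P"];h=cv2.cvtColor(im,cv2.COLOR_RGB2HSV).astype(int)
H,S,z=h[...,0],h[...,1],P[...,2]
m=(H>50)&(H<95)&(S>60)&(z>64)&(z<75)&(np.hypot(P[...,0]-647,P[...,1]+147)<85)
r=cv2.minAreaRect(P[m][:,:2].astype(np.float32)); print(r,m.sum())
c=np.array(r[0]); d=c-[550.7,19]; print(np.degrees(np.arctan2(d[1],d[0])),np.hypot(*d), "expect 198.5")
m=(H>128)&(H<150)&(S>80)&(z>115)&(P[...,1]>100);print(cv2.minEnclosingCircle(P[m][:,:2].astype(np.float32)))
E
```

```text
((648.0077514648438, -153.72860717773438), (114.02759552001953, 13.337994575500488), 29.460664749145508) 284
-60.60498954933299 198.2522893504735 expect 198.5
((487.73980712890625, 185.6750030517578), 31.723922729492188)
```

Call:
step_arm:
  commands:
    - [0,0,50,0.15,0.33,0.02,0.03]
    - [0,0,50,0.15,0.33,0.02,0.03]
    - [0,0,50,0.15,0.33,0.02,0.03]
    - [0,0,50,0.15,0.33,0.02,0.03]
    - [0,0,50,0.15,0.33,0.02,0.03]
    - [0,0,50,0.15,0.33,0.02,0.03]
    - [0,0,50,0.15,0.33,0.02,0.03]
    - [0,0,50,0.15,0.33,0.02,0.03]

```text
clock: 0.77
tool_pos: [342.0, -285.7, 258.0]
ee_rot: [-3.141, 0.0, 1.213]
contact_force: [0.8, 0.0, 0.3]
gripper_width: 0.432
grasp_force: 0.0
```

Call:
step_arm:
  commands:
    - [0,0,50,0.157,0.337,0,0.03]
    - [0,0,50,0.157,0.337,0,0.03]
    - [0,0,50,0.157,0.337,0,0.03]
    - [0,0,50,0.157,0.337,0,0.03]
    - [0,0,50,0.157,0.337,0,0.03]
    - [0,0,50,0.157,0.337,0,0.03]
    - [0,0,50,0.157,0.337,0,0.03]
    - [0,0,50,0.157,0.337,0,0.03]

```text
clock: 1.43
tool_pos: [482.9, 16.2, 258.1]
ee_rot: [3.142, 0.0, 2.086]
contact_force: [1.6, -0.4, 0.1]
gripper_width: 0.338
grasp_force: 0.0
```

Call:
step_arm:
  commands:
    - [0,0,0,0,0,0,0.03]
    - [0,0,0,0,0,0,0.03]

```text
clock: 1.6
tool_pos: [482.8, 16.9, 257.7]
ee_rot: [-3.142, -0.001, 2.083]
contact_force: [-0.9, -0.5, -0.3]
gripper_width: 0.343
grasp_force: 0.0
```

Call:
step_arm:
  commands:
    - [0,0,0,0.0285,0.06,0,0.03]
    - [0,0,0,0.0285,0.06,0,0.03]
    - [0,0,0,0.0285,0.06,-0.03,0.03]
    - [0,0,0,0.0285,0.06,-0.07,0.03]
    - [0,0,0,0.0285,0.06,-0.11,0.03]
    - [0,0,0,0.0285,0.06,-0.123,0.03]
    - [0,0,0,0.0285,0.06,-0.123,0.03]
    - [0,0,0,0.0285,0.06,-0.123,0.03]

```text
clock: 2.27
tool_pos: [510.7, 73.0, 134.7]
ee_rot: [-3.14, -0.0, 2.076]
contact_force: [-0.0, 1.1, 1.0]
gripper_width: 0.343
grasp_force: 0.0
```

```bash
python3 - <<'E'
from h import *
im,_=ctrl.read_camera("side"); sc,_=ctrl.read_camera("scene")
save("b",np.hstack([cv2.resize(im[100:320,130:400],(400,326)),cv2.resize(sc[80:300,100:370],(400,326))]))
E
```

```text
(no output)
```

View pics/b.png

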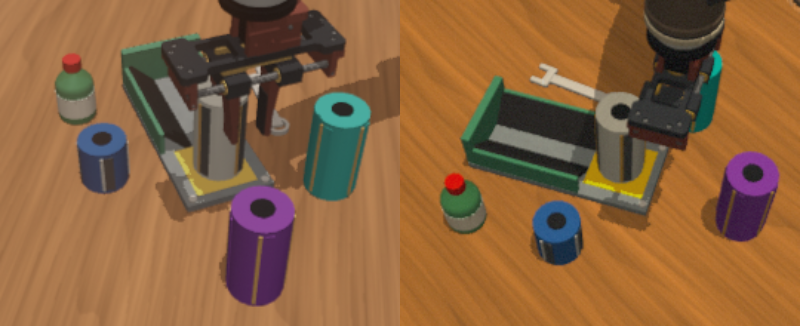

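The side view (left) shows the fingers at crop (232–268,130) behind the head at (220,140). They may be shifted sideways, so I check by projection.

```bash
python3 - <<'E'
from h import *
n=np.array([.870,.492,0])
for c,o,s in(("side",(130,100),400/270),("scene",(100,80),400/270)):
    m=ctrl.camera_model(c)
    for p in([510.7,73,118],n*21+[510.7,73,118],-n*21+[510.7,73,118],[546.5,16,132]):
        q=m["view"]@np.append(p,1); x=m["K"]@[q[0],-q[1],-q[2]]; print(c,((x[:2]/x[2]-o)*s).round())
E
```

```text
side [248. 132.]
side [230. 137.]
side [265. 128.]
side [221.  88.]
scene [272. 129.]
scene [268. 142.]
scene [276. 117.]
scene [220. 111.]
```

Call:
step_arm:
  commands:
    - [0,0,0,0.006,-0.006,0,0.03]
    - [0,0,0,0.009,-0.012,0,0.03]
    - [0,0,0,0.0115,-0.0165,0,0.03]
    - [0,0,0,0.0145,-0.0215,0,0.03]
    - [0,0,0,0.0175,-0.0265,0,0.03]
    - [0,0,0,0.0205,-0.0315,0,0.03]
    - [0,0,0,0.0235,-0.0365,0,0.03]
    - [0,0,0,0.026,-0.041,0,0.03]

```text
clock: 3.03
tool_pos: [537.6, 33.5, 135.3]
ee_rot: [3.141, -0.0, 2.079]
contact_force: [-1.9, 2.7, 4.1]
gripper_width: 0.34
grasp_force: 2.2
```

```bash
python3 - <<'E'
from h import *
print(ctrl.get_obs()["contact_force"],ctrl.get_obs()["tool_pos"])
im,_=ctrl.read_camera("side"); sc,_=ctrl.read_camera("scene")
save("c",np.hstack([cv2.resize(im[100:320,130:400],(400,326)),cv2.resize(sc[80:300,100:370],(400,326))]))
E
```

```text
[-1.8870265   2.70459101  4.06598318] [537.60480745  33.45744048 135.28361475]
```

View pics/c.png

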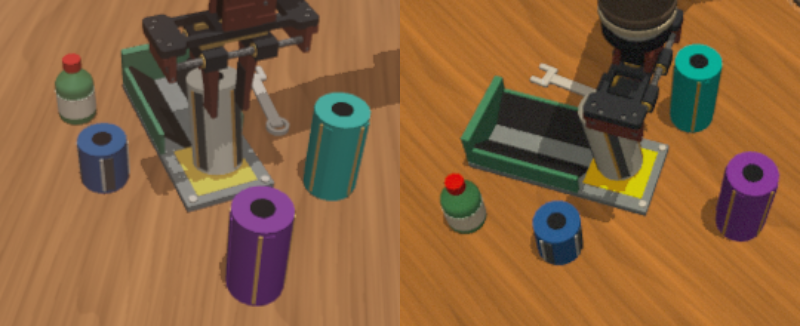

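Tilting cleanly, with both fingers on the head (crop 215–245, 95). I continue.

Call:
step_arm:
  commands:
    - [0,0,0,0.003,-0.005,0,0.03]
    - [0,0,0,0.006,-0.0105,0,0.03]
    - [0,0,0,0.009,-0.016,0,0.03]
    - [0,0,0,0.012,-0.0215,0,0.03]
    - [0,0,0,0.015,-0.027,0,0.03]
    - [0,0,0,0.018,-0.032,0,0.03]
    - [0,0,0,0.021,-0.037,0,0.03]
    - [0,0,0,0.021,-0.037,0,0.03]

```text
clock: 3.8
tool_pos: [558.7, -5.4, 134.7]
ee_rot: [-3.141, 0.0, 2.076]
contact_force: [0.6, -0.6, 0.4]
gripper_width: 0.342
grasp_force: 0.0
```

```bash
python3 - <<'E'
from h import *
im,_=ctrl.read_camera("side"); sc,_=ctrl.read_camera("scene")
save("d",np.hstack([cv2.resize(im[100:320,130:400],(400,326)),cv2.resize(sc[80:300,100:370],(400,326))]))
E
```

```text
(no output)
```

View pics/d.png

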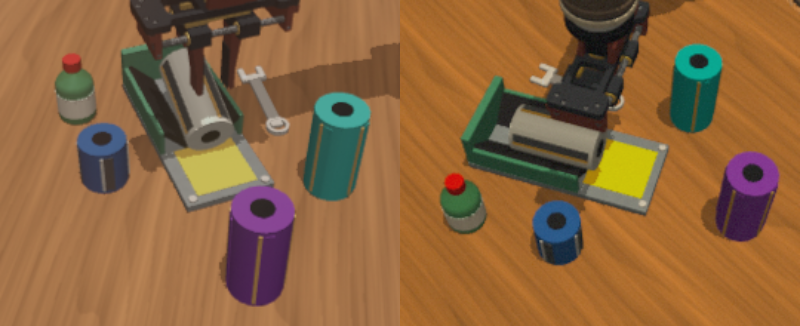

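The head lies in the V (scene crop (512–605,135)), clear of the stop, with the foot face towards the pad. I measure where the foot is.

```bash
python3 - <<'E'
from h import *
im,P=cloud("scene"); h=cv2.cvtColor(im,cv2.COLOR_RGB2HSV).astype(int)
d=P[...,:2]-[589.9,-50.6]; x=d@[.492,-.870]; y=d@[.870,.492]; z=P[...,2]
m=(z>55)&(z<80)&(h[...,1]<70)&(h[...,2]>60)&(abs(y)<35)&(x>-90)&(x<108)
print(m.sum(),np.percentile(x[m],[0,1,5,50,95,99,100]).round(),np.percentile(z[m],[5,50,99]),np.median(y[m&(z>75)]))
m=(h[...,0]>82)&(h[...,0]<98)&(h[...,1]>150)&(z>114)&(P[...,0]<450);print(cv2.minEnclosingCircle(P[m][:,:2].astype(np.float32)),x[m].mean(),y[m].mean(),np.percentile(z[m],95))
E
```

```text
1056 [-52. -51. -50.   6.  65.  68.  70.] [63.16641745 73.64497672 79.52986304] 3.4796597223503603
((406.4464416503906, 18.84977912902832), 33.43054962158203) -150.43079962354173 -122.55523890447154 122.04972808725022
```

Call:
step_arm:
  commands:
    - [0,0,0,-0.009,0.026,0,0.03]
    - [0,0,0,-0.009,0.026,0,0.03]
    - [0,0,0,-0.009,0.026,-0.02,0.03]
    - [0,0,0,-0.009,0.026,-0.04,0.03]
    - [0,0,0,-0.009,0.026,-0.06,0.03]
    - [0,0,0,-0.009,0.026,-0.075,0.03]
    - [0,0,0,-0.009,0.026,-0.075,0.03]

```text
clock: 4.53
tool_pos: [547.1, 22.7, 57.4]
ee_rot: [-3.138, -0.002, 2.079]
contact_force: [-0.5, 0.5, -0.5]
gripper_width: 0.341
grasp_force: 0.0
```

Call:
step_arm:
  commands:
    - [0,0,0,0.003,-0.005,0,0.03]
    - [0,0,0,0.006,-0.0105,0,0.03]
    - [0,0,0,0.009,-0.016,0,0.03]
    - [0,0,0,0.012,-0.021,0,0.03]
    - [0,0,0,0.0145,-0.026,0,0.03]
    - [0,0,0,0.0175,-0.031,0,0.03]
    - [0,0,0,0.02,-0.035,0,0.03]
    - [0,0,0,0.0225,-0.0395,0,0.03]

```text
clock: 5.2
tool_pos: [569.4, -12.0, 61.2]
ee_rot: [-3.141, -0.006, 2.082]
contact_force: [-14.1, 15.8, 11.8]
gripper_width: 0.34
grasp_force: 9.6
```

Call:
step_arm:
  commands:
    - [0,0,0,0.0015,-0.0025,0,0.03]
    - [0,0,0,0.003,-0.005,0,0.03]
    - [0,0,0,0.0045,-0.008,0,0.03]
    - [0,0,0,0.006,-0.0105,0,0.03]
    - [0,0,0,0.0075,-0.013,0,0.03]
    - [0,0,0,0.0085,-0.015,0,0.03]
    - [0,0,0,0.0095,-0.017,0,0.03]
    - [0,0,0,0.0095,-0.017,0,0.03]

```text
clock: 5.87
tool_pos: [579.2, -29.4, 61.2]
ee_rot: [-3.141, -0.006, 2.081]
contact_force: [-11.2, 12.6, 10.9]
gripper_width: 0.343
grasp_force: 8.5
```

```bash
cat > hd.py <<'E'
from h import *
im,P=cloud("scene"); h=cv2.cvtColor(im,cv2.COLOR_RGB2HSV).astype(int)
d=P[...,:2]-[589.9,-50.6]; x=d@[.492,-.870]; y=d@[.870,.492]; z=P[...,2]
m=(z>55)&(z<80)&(h[...,1]<70)&(h[...,2]>60)&(abs(y)<35)&(x>-90)&(x<125)
print(m.sum(),np.percentile(x[m],[0,1,5,50,95,99,100]).round(),np.median(y[m&(z>75)]))
g=(h[...,0]>50)&(h[...,0]<95)&(h[...,1]>60)&(z>66)&(z<75)&(abs(y)<50)&(x>90)&(x<140); print(np.percentile(x[g],[2,50,98]))
print(ctrl.get_obs()["tool_pos"],ctrl.get_obs()["contact_force"])
im2,_=ctrl.read_camera("side")
import sys
save(sys.argv[1],np.hstack([cv2.resize(im2[100:320,130:400],(400,326)),cv2.resize(im[80:300,100:370],(400,326))]))
E
python3 hd.py e
```

```text
552 [ 35.  39.  48.  79. 106. 110. 114.] 2.9225828815122243
[111.82443527 117.16786753 123.15059606]
[579.17537524 -29.41757809  61.19386868] [-11.52547527  13.32811993  10.46633633]
```

View pics/e.png

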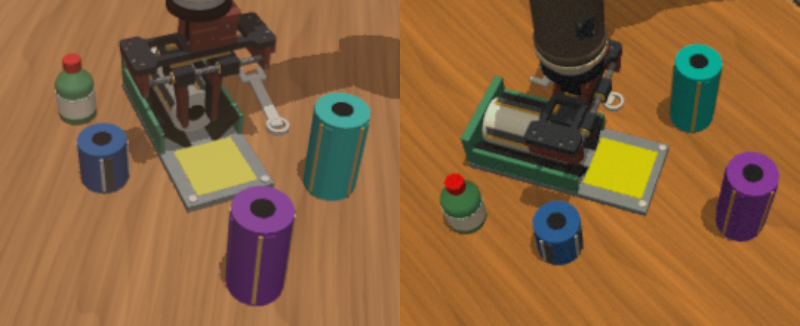

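The head is near the stop (scene crop 487,120) and a small gap remains. I push gently, watching the force.

Call:
step_arm:
  commands:
    - [0,0,0,0.001,-0.0017,0,0.03]
    - [0,0,0,0.002,-0.0035,0,0.03]
    - [0,0,0,0.0025,-0.0045,0,0.03]
    - [0,0,0,0.0025,-0.0045,0,0.03]

```text
clock: 6.3
tool_pos: [581.4, -33.4, 61.2]
ee_rot: [-3.141, -0.006, 2.081]
contact_force: [-12.9, 13.9, 11.0]
gripper_width: 0.338
grasp_force: 9.2
```

Call:
step_arm:
  commands:
    - [0,0,0,0.0005,-0.0009,0,0.03]
    - [0,0,0,0.001,-0.0017,0,0.03]
    - [0,0,0,0.001,-0.0017,0,0.03]

```text
clock: 6.55
tool_pos: [581.4, -33.5, 61.2]
ee_rot: [-3.14, -0.009, 2.082]
contact_force: [-15.8, 18.0, 14.3]
gripper_width: 0.339
grasp_force: 11.8
```

Call:
step_arm:
  commands:
    - [0,0,0,0.0005,-0.0009,0,0.03]
    - [0,0,0,0.001,-0.0017,0,0.03]
    - [0,0,0,0.0015,-0.0026,0,0.03]
    - [0,0,0,0.0015,-0.0026,0,0.03]

```text
clock: 6.88
tool_pos: [581.5, -33.5, 61.2]
ee_rot: [-3.139, -0.012, 2.084]
contact_force: [-22.4, 22.9, 18.7]
gripper_width: 0.342
grasp_force: 15.7
```

The force rises and the tool no longer moves, so the head is at the stop. I back off and then rise.

Call:
step_arm:
  commands:
    - [0,0,0,-0.004,0.007,0,0.03]
    - [0,0,0,-0.01,0.0175,0,0.03]
    - [0,0,0,-0.02,0.035,0,0.03]
    - [0,0,0,-0.02,0.035,0,0.03]
    - [0,0,0,-0.02,0.035,0.04,0.03]
    - [0,0,0,-0.02,0.035,0.08,0.03]
    - [0,0,0,-0.02,0.035,0.12,0.03]
    - [0,0,0,-0.02,0.035,0.15,0.03]

```text
clock: 7.55
tool_pos: [567.2, -8.6, 213.8]
ee_rot: [3.139, 0.002, 2.077]
contact_force: [0.0, -0.1, 0.0]
gripper_width: 0.342
grasp_force: 0.0
```

Call:
step_arm:
  commands:
    - [0,0,0,-0.04,0.05,0.06,0.03]
    - [0,0,0,-0.06,0.08,0.09,0.03]
    - [0,0,0,-0.06,0.08,0.09,0.03]
    - [0,0,0,-0.06,0.08,0.09,0.03]
    - [0,0,0,-0.06,0.08,0.09,0.03]

```text
clock: 7.97
tool_pos: [506.6, 73.9, 303.2]
ee_rot: [3.137, 0.003, 2.081]
contact_force: [-0.6, -0.2, -0.0]
gripper_width: 0.344
grasp_force: 0.0
```

```bash
python3 hd.py f
```

```text
1230 [ -8.  -7.  -7.  50. 108. 112. 115.] 2.2643547135921134
[112.52849538 117.60493014 122.64366026]
[506.82276653  71.72654099 301.21748417] [ 1.19014733 -0.52622631 -0.64032151]
```

View pics/f.png

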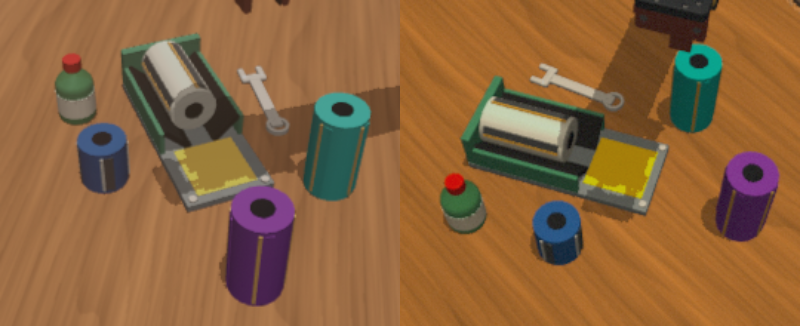

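The head lies in the V against the stop, spanning x = -8 to about 112 mm. The bystanders are untouched and the arm is clear.

```bash
python3 -c "
from workcell import ctrl
print(ctrl.job_done())"
```

```text
the job is handed in; nothing more can be done
None
```

I tipped the cutter head into the V and pushed it up against the green stop. The bystanders look undisturbed in the last picture, and I handed the job in at about 8 s on the robot's clock; the hand-in returned no verdict.

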